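# Take the record photo of a rebuilt cylinder with the two-stage release key

### The arm

A 7-joint arm with a two-finger parallel gripper is mounted at the origin on the work surface. World frame = base frame: x ahead of the robot, y to its left, z up, the work surface at z = 0. Lengths are in m, angles in degrees, forces in N, time in s.
With the tool pointing down it reaches from about 0.425 to 0.95 m from the base axis. Payload 4.7 kg.
Tool frame: the origin (TCP) lies at the centre of the arm's flange, where the gripper is bolted on; the fingertips stand 182 mm ahead of it and the grasp point (between the pads) lies 164 mm ahead of it; z points along the fingers, y is the line along which they close (so a half turn about z gives the same grasp; the last joint's range is limited). The gripper opens to 87 mm and grips with 3 to 60 N. Pads are 19 mm wide; open, the fingers measure 117 mm over their backs; the gripper's body (75 mm by 190 mm) begins 51 mm behind the grasp point.
Start: joints at [73.688, 26.849, -2.785, 87.806, 1.381, 65.374, -4.715], TCP at [0.171, -0.653, 0.405] pointing down, gripper open.
Joint ranges: [-148.3, 148.3], [-19.14, 114.17], [-79.39, 73.82], [5.75, 140.21], [-59.74, 239.74], [12.07, 113.84], [-152.46, 152.46]. Speed limits (degrees/s): [147.25, 147.25, 180, 180, 180, 180, 180].

### API

Orientations are given as a 3x3 rotation matrix whose columns are the frame's x, y, z axes.
In Python, from plant import sense, grab_frame, sign_off gives the robot as it stands.
- The arm moves only by the tool send_rows, never from a script. Its argument "rows" is a list of rows, each an object with "travel": the shift along the tool's x, y, z normalised to -1 to 1, where 1 is 500 mm, a list of three; "delta_rot": the turn, a rotation vector about the tool's x, y, z normalised to -1 to 1, where 1 is pi/2 rad, a list of three. In form: [{"travel": [x, y, z], "delta_rot": [ax, ay, az]}, ...]. A call has 1 to 12 rows; each row is the pose to reach, as a shift and turn from the pose commanded when the call began, along the tool's axes at that moment; what a row does not reach only later rows make up. A row lasts 1/12 s, in which the tool goes at most 41.7 mm and 7.16 degrees, less where a joint would pass 70% of its speed; a pose out of reach is approached as far as the arm can. A call with a number of a shift or a turn outside -1 to 1 is refused whole. A call with a gripper value outside its range is refused whole. "jaw" is the closure in counts, from 0 (fully open) to 255 (shut), set as the call begins (left out, the last holds). The fingers move at their own pace and stop on an object; the grip force is fixed at half the most. Time passes only in rows, so rows that repeat a pose let the fingers close. It gives the time, the measured TCP pose, the force, the opening and the grip force at its end, in the units of the state.
- sense(): the state, without advancing time (a new reading comes with each control period).
- grab_frame(name): name is "scene" or "side" or "wrist"; returns a dict with "frame" (480x640x3 uint8, blue, green, red), "intrinsics" (3x3 intrinsics, pixels), "camera_from_world" (4x4, takes a point from world to camera coordinates). Camera axes: x right, y up, looking along -z (the intrinsics and any distortion apply to the point x, -y, -z); pixel columns grow to the right and rows downward; lengths in m; the calibration is good to about 2 mm. The wrist camera is an equidistant fisheye: a pixel r from the principal point sees the ray r / f radians off the axis. A picture is of the moment at which its call begins. There is no depth.
- sign_off(): hands the job in; it is judged then, once.
The state is a dict: "time": time; "joint_positions": joint angles; "qd": joint speeds; "effort": joint torques, N m; "eef_pos": TCP position; "orientation": TCP orientation; "force": force on the tool from outside, world axes, zero at the start; "torque": the same for the moment, N m; "gripper_width": finger opening in m; "grasp_force": force on a finger pad.
Only numpy, scipy, OpenCV 4.12 (cv2) and the standard library are available. Lean on these libraries where they do the work, as an engineer would, in place of code of your own. Each camera call takes 0.05 s, during which the arm holds its last target. There are 200 camera calls.

### The job

Take the record photo of the cylinder on the copy stand, using the grey control box with the ROUND key: half-press the round key down to its first click and hold it there for a full second so that the camera can focus, then press it fully down, and let it come right back up. Do not press the square key of the other box, which switches the lamps.

Things in the scene. Friction and masses are not known exactly. Their poses are not given: they have to be found in the camera images.
- release_top (a point): Centre of the flat top of the round black release key, 42 mm in diameter, in the middle of a fixed grey control box 90 x 110 mm, 45 mm high. At rest the top is 69 mm above the bench, 24 mm above the box (steel collar round it: 56 mm wide, 6 mm high). The point goes down with the key: 7 mm to the first click, 14 mm in all, straight down; springs return it when let go.
- release_half (a joint): First stage of the round key: 0 at rest, 0.007 m at the first click (half-pressed), and still 0.007 when pressed further. It takes a force rising from 1.5 to 4 N; at the click the key stops and does not move on until the force exceeds 9 N.
- release_full (a joint): Second stage of the same key: 0 at rest and while half-pressed, 0.007 m when fully pressed. It takes 9 N at its start and 12 N at its end, then a hard stop. The key's total travel is the sum of both stages.
- lamp_top (a point): Centre of the top of the square black lamp key (42 x 42 mm, 69 mm above the bench) on a second, otherwise identical grey box; it goes down 8 mm at 1.5 to 4 N. Not to be pressed. Either box may be the left one; a loose piston, 82 mm across and 66 mm high, stands between them.

How it is judged:
By the outcome, as a careful person would: the job done as asked, in the order asked, and still so for the second after the job is handed in, with the robot touching nothing.
It also fails if it takes over 32 s, if anything falls off the work surface, if the arm or the gripper's body presses on something with over 40 N, if the wrist force passes 120 N, or if a joint passes its speed limit or range.

## Working session

There is one attempt and no reset: what is moved stays moved. The work goes in short steps, Python scripts to look and compute and a tool call to move; the robot and the scene stay as the last step left them, time stands still between calls to the robot, and variables do not carry over. Pictures are saved under pics/ and viewed, at most 10 in all, crops included, and the job is handed in when it is done.

Besides the shell and the picture viewer there is one more tool, called as a command line: name --argument value ..., lists and objects as JSON in quotes. send_rows: Moves the arm, as the interface text tells. Its arguments: {"type":"object","properties":{"rows":{"type":"array"},"jaw":{"type":"number"}},"required":["rows"]}

```bash
mkdir -p pics; cat > h.py <<'E'
import numpy as np, cv2
from plant import sense, grab_frame, sign_off
def ray(f,u,v):
    K=f["intrinsics"];K=np.array(K);T=np.array(f["camera_from_world"]);R=T[:3,:3];c=-R.T@T[:3,3]
    d=np.array([(u-K[0,2])/K[0,0],-(v-K[1,2])/K[1,1],-1.]);return c,R.T@d
def onz(f,u,v,z):
    c,d=ray(f,u,v);return c+d*(z-c[2])/d[2]
E
python3 - <<'E'
from h import *
import pickle
o={}
for n in("scene","side"):
    f=grab_frame(n);o[n]=f;cv2.imwrite(f"pics/{n}0.png",f["frame"]);print(n,np.array(f["intrinsics"]).round(1).tolist(),ray(f,320,240), [k for k in f])
pickle.dump(o,open("f0.pkl","wb"))
s=sense();print(s)
E
```

```text
scene [[502.5, 0.0, 317.3], [0.0, 502.5, 245.5], [0.0, 0.0, 1.0]] (array([0.76621251, 0.34932605, 0.74772792]), array([-0.32830502, -0.41432594, -0.84893929])) ['frame', 'intrinsics', 'camera_from_world']
side [[433.7, 0.0, 320.1], [0.0, 433.7, 237.0], [0.0, 0.0, 1.0]] (array([ 0.49665314, -0.43064341,  0.61336529]), array([ 0.05347725,  0.6568906 , -0.75211873])) ['frame', 'intrinsics', 'camera_from_world']
{'time': 0.1, 'joint_positions': array([73.68788899, 26.89122665, -2.78132766, 87.86600511,  1.38048385,
       65.37382565, -4.71411156]), 'qd': array([ 0.03581894,  0.06102806,  0.0266441 , -0.20208716, -0.00131889,
       -0.0350855 , -0.05790829]), 'effort': array([ 6.74517505e-04, -5.09170496e+01, -8.12682719e-02, -2.36829168e+01,
       -6.14956557e-02,  3.44230689e-02,  4.20314484e-05]), 'eef_pos': array([ 0.17073248, -0.65282987,  0.40382755]), 'orientation': array([[ 9.67460359e-01,  2.53022132e-01, -5.03717112e-04],
       [ 2.53022622e-01, -9.67458996e-01,  1.62611612e-03],
       [-7.58822835e-05, -1.70065471e-03, -9.99998551e-01]]), 'force': array([ 0.27450084,  0.77939319, -0.54748022]), 'torque': array([ 0.03249395, -0.00932956,  0.00216465]), 'grasp_force': 0.0, 'gripper_width': 0.08711511668195718}
```

View pics/scene0.png

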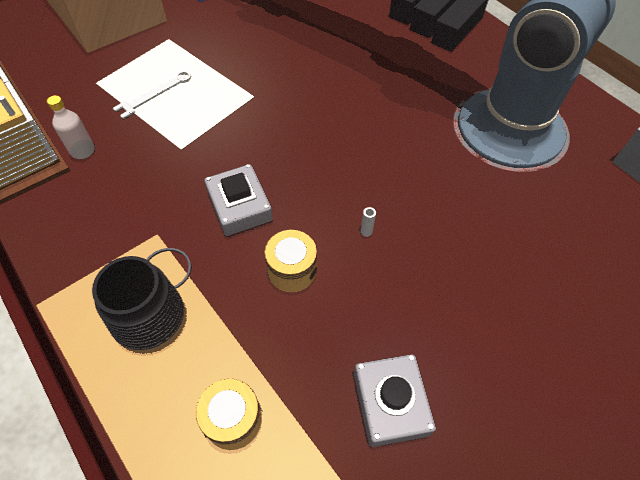

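View pics/side0.png

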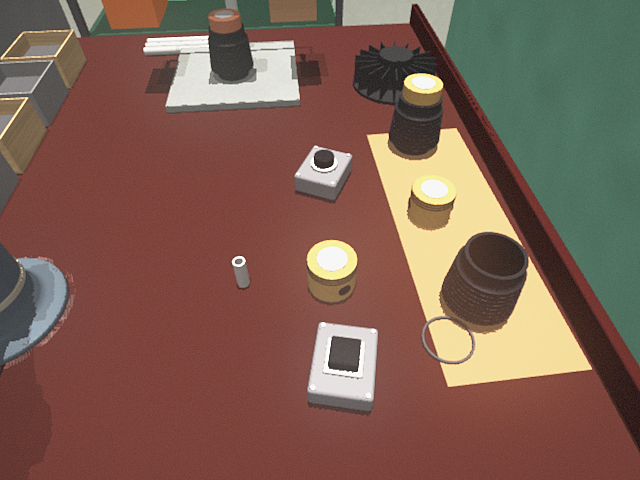

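Scene view: round key at about (396,392), square key at (236,187). Side view: round key at (323,159), square key at (345,353). The piston stands between the boxes.

```bash
python3 - <<'E'
from h import *
import pickle
o=pickle.load(open("f0.pkl","rb"))
def key(n,u,v,r=30):
    f=o[n];g=f["frame"].max(2);m=(g<70).astype(np.uint8)
    w=np.zeros_like(m);cv2.circle(w,(u,v),r,1,-1);m*=w
    k,l,st,c=cv2.connectedComponentsWithStats(m);i=l[v,u];print(n,st[i],c[i]);
    ys,xs=np.nonzero(l==i);P=np.array([onz(f,x,y,.069) for x,y in zip(xs,ys)])
    print("  on z=.069 mean",P.mean(0).round(4),"ext",np.ptp(P,0).round(4));return (l==i)
for n,u,v,r in(("scene",396,390,24),("side",323,157,16),("scene",236,186,24),("side",345,353,24)): key(n,u,v,r)
# triangulate collar: white ring outer -> box corner screws; key centroid two-ray
def tri(a,b):
    c1,d1=ray(o["scene"],*a);c2,d2=ray(o["side"],*b)
    t=np.linalg.lstsq(np.c_[d1,-d2],c2-c1,rcond=None)[0];p,q=c1+t[0]*d1,c2+t[1]*d2
    return ((p+q)/2).round(4),np.linalg.norm(p-q).round(4)
print("round",tri((396.5,390),(323.5,155)),"lampkey",tri((236,185),(345,352)))
for p in((357,362),(413,355),(434,428),(376,438)):print("boxcorner z.045",onz(o["scene"],*p,.045).round(4))
print("vase",tri((0,0),(422,80))[0],onz(o["side"],415,145,0).round(3),"piston",onz(o["scene"],291,250,.066).round(3))
big=lambda n,x,y,h:cv2.resize(o[n]["frame"][y-h:y+h,x-h:x+h],(400,400),interpolation=cv2.INTER_CUBIC)
cv2.imwrite("pics/c.png",np.hstack([big("scene",396,395,50),big("side",323,170,40)]))
E
```

```text
scene [381 377  30  33 720] [395.62638889 392.02083333]
  on z=.069 mean [0.5664 0.2709 0.069 ] ext [0.043 0.041 0.   ]
side [     0      0    640    480 307061] [319.49835375 239.53524544]
  on z=.069 mean [0.5423 0.1478 0.069 ] ext [2.0754 1.5313 0.    ]
scene [221 173  30  29 589] [235.17657046 187.10865874]
  on z=.069 mean [ 0.5561 -0.1518  0.069 ] ext [0.051  0.0571 0.    ]
side [     0      0    640    480 307116] [319.49349431 239.46667057]
  on z=.069 mean [0.5423 0.1479 0.069 ] ext [2.0754 1.5313 0.    ]
round (array([0.563 , 0.2699, 0.0697]), np.float64(0.0018)) lampkey (array([ 0.5517, -0.1578,  0.065 ]), np.float64(0.0006))
boxcorner z.045 [0.5756 0.2028 0.045 ]
boxcorner z.045 [0.5038 0.243  0.045 ]
boxcorner z.045 [0.5498 0.3351 0.045 ]
boxcorner z.045 [0.6207 0.2983 0.045 ]
vase [ 0.671  -0.1362  0.4597] [0.786 0.378 0.   ] piston [0.551 0.004 0.066]
```

View pics/c.png

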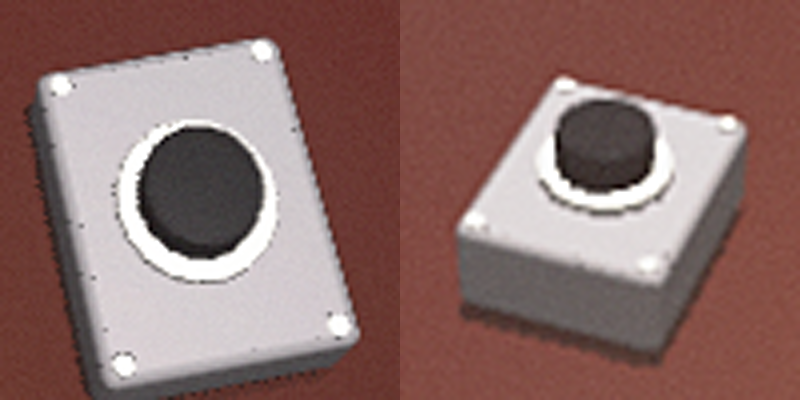

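Three checks agree: the two-view point (0.563, 0.270, 0.0697), the box-corner mean (0.5625, 0.270), and the 42 mm key size. The round key is therefore at (0.563, 0.270). I'll close the jaws and swing over in front of the base.

send_rows --jaw 255 --rows '[{"travel": [0.02, -0.014, 0], "delta_rot": [0, 0, 0]}, {"travel": [0.06, -0.042, 0], "delta_rot": [0, 0, 0]}, {"travel": [0.12, -0.085, 0], "delta_rot": [0, 0, 0]}, {"travel": [0.18, -0.128, 0], "delta_rot": [0, 0, 0]}, {"travel": [0.24, -0.17, 0], "delta_rot": [0, 0, 0]}, {"travel": [0.3, -0.213, 0], "delta_rot": [0, 0, 0]}, {"travel": [0.36, -0.256, 0], "delta_rot": [0, 0, 0]}, {"travel": [0.42, -0.3, 0], "delta_rot": [0, 0, 0]}, {"travel": [0.48, -0.34, 0], "delta_rot": [0, 0, 0]}, {"travel": [0.54, -0.384, 0], "delta_rot": [0, 0, 0]}, {"travel": [0.6, -0.427, 0], "delta_rot": [0, 0, 0]}, {"travel": [0.66, -0.47, 0], "delta_rot": [0, 0, 0]}]'

```text
time: 1.1
eef_pos: [0.4315, -0.3395, 0.4047]
orientation: [[0.967, 0.254, -0.0], [0.254, -0.967, 0.0], [-0.0, -0.0, -1.0]]
force: [0.0, -1.3, 0.0]
gripper_width: 0.0148
grasp_force: 0.0
```

send_rows --rows '[{"travel": [0.035, -0.055, 0], "delta_rot": [0, 0, 0]}, {"travel": [0.065, -0.12, 0], "delta_rot": [0, 0, 0]}, {"travel": [0.1, -0.19, 0], "delta_rot": [0, 0, 0]}, {"travel": [0.13, -0.26, 0], "delta_rot": [0, 0, 0]}, {"travel": [0.165, -0.33, 0], "delta_rot": [0, 0, 0]}, {"travel": [0.2, -0.4, 0], "delta_rot": [0, 0, 0]}, {"travel": [0.235, -0.47, 0], "delta_rot": [0, 0, 0]}, {"travel": [0.27, -0.54, 0], "delta_rot": [0, 0, 0]}, {"travel": [0.305, -0.61, 0], "delta_rot": [0, 0, 0]}, {"travel": [0.34, -0.68, 0], "delta_rot": [0, 0, 0]}, {"travel": [0.375, -0.75, 0], "delta_rot": [0, 0, 0]}, {"travel": [0.4, -0.8, 0], "delta_rot": [0, 0, 0]}]'

```text
time: 2.1
eef_pos: [0.522, 0.1, 0.4049]
orientation: [[0.966, 0.257, 0.0], [0.257, -0.966, 0.001], [0.001, -0.001, -1.0]]
force: [1.2, 0.8, -0.6]
gripper_width: 0.0005
grasp_force: 0.0
```

send_rows --rows '[{"travel": [0.025, -0.06, 0.0], "delta_rot": [0, 0, 0]}, {"travel": [0.05, -0.11, 0.02], "delta_rot": [0, 0, 0]}, {"travel": [0.08, -0.16, 0.05], "delta_rot": [0, 0, 0]}, {"travel": [0.11, -0.21, 0.08], "delta_rot": [0, 0, 0]}, {"travel": [0.13, -0.24, 0.11], "delta_rot": [0, 0, 0]}, {"travel": [0.145, -0.26, 0.14], "delta_rot": [0, 0, 0]}, {"travel": [0.15, -0.27, 0.17], "delta_rot": [0, 0, 0]}, {"travel": [0.15, -0.27, 0.19], "delta_rot": [0, 0, 0]}, {"travel": [0.15, -0.27, 0.2], "delta_rot": [0, 0, 0]}, {"travel": [0.15, -0.27, 0.2], "delta_rot": [0, 0, 0]}]'

```text
time: 2.93
eef_pos: [0.5608, 0.2437, 0.3034]
orientation: [[0.968, 0.252, -0.002], [0.252, -0.968, -0.002], [-0.003, 0.002, -1.0]]
force: [0.3, -0.1, -1.4]
gripper_width: 0.0004
grasp_force: 0.0
```

```bash
python3 - <<'E'
from h import *
s=sense();print(s["time"],s["eef_pos"],s["force"],s["orientation"].round(4))
R=s["orientation"];p=s["eef_pos"]
print((R.T@(np.array([.563,.270,.069])-p-.182*R[:,2])/.5).round(4))
a=grab_frame("scene")["frame"][290:460,280:500];b=grab_frame("side")["frame"][60:230,230:450]
cv2.imwrite("pics/d.png",cv2.resize(np.hstack([a,b]),(792,306)))
E
```

```text
2.9333 [0.56081357 0.24365354 0.30337935] [ 0.29952078 -0.14500377 -1.38768455] [[ 0.9677  0.252  -0.0024]
 [ 0.252  -0.9677 -0.0022]
 [-0.0029  0.0015 -1.    ]]
[ 0.0189 -0.0506  0.1046]
```

View pics/d.png

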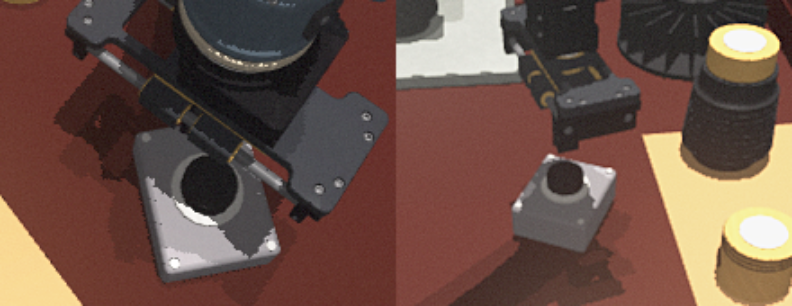

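The gripper is closed over the near side of the box, 25 mm short of the key in y, and nothing is in the way. I'll centre it over the key, about 15 mm above.

send_rows --rows '[{"travel": [0.01, -0.025, 0.03], "delta_rot": [0, 0, 0]}, {"travel": [0.019, -0.05, 0.06], "delta_rot": [0, 0, 0]}, {"travel": [0.019, -0.05, 0.075], "delta_rot": [0, 0, 0]}, {"travel": [0.019, -0.05, 0.075], "delta_rot": [0, 0, 0]}, {"travel": [0.019, -0.05, 0.075], "delta_rot": [0, 0, 0]}, {"travel": [0.019, -0.05, 0.075], "delta_rot": [0, 0, 0]}]'

```text
time: 3.53
eef_pos: [0.5647, 0.2706, 0.2682]
orientation: [[0.968, 0.252, 0.001], [0.252, -0.968, -0.0], [0.001, 0.001, -1.0]]
force: [0.1, 0.2, 0.7]
gripper_width: 0.0004
grasp_force: 0.0
```

```bash
python3 - <<'E'
from h import *
s=sense();print(s["time"],s["eef_pos"],s["force"],s["qd"].round(2))
R=s["orientation"];p=s["eef_pos"]
print((R.T@(np.array([.563,.270,.069])-p-.182*R[:,2])/.5).round(4),(p+.182*R[:,2]).round(4))
a=grab_frame("scene")["frame"][290:460,280:500];b=grab_frame("side")["frame"][60:230,230:450]
cv2.imwrite("pics/e.png",cv2.resize(np.hstack([a,b]),(792,306)))
E
```

```text
3.5333 [0.5647015  0.27060585 0.26822576] [0.06574781 0.24004679 0.71524183] [ 0.05 -0.29 -0.19 -0.31 -0.14 -0.07 -0.07]
[-0.0042  0.0001  0.0344] [0.565  0.2706 0.0862]
```

View pics/e.png

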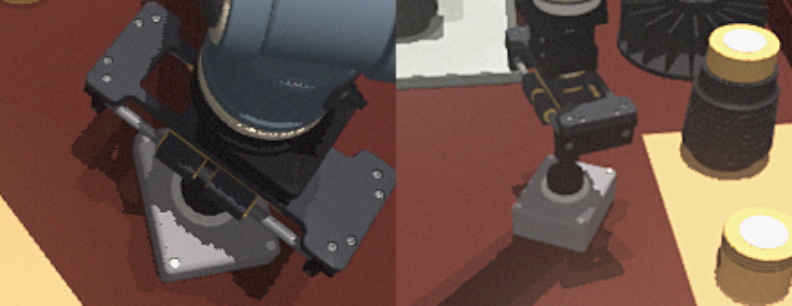

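The fingertips are centred over the round key, 17 mm above it. I'll lower to contact.

send_rows --rows '[{"travel": [-0.004, 0, 0.012], "delta_rot": [0, 0, 0]}, {"travel": [-0.004, 0, 0.024], "delta_rot": [0, 0, 0]}, {"travel": [-0.004, 0, 0.034], "delta_rot": [0, 0, 0]}, {"travel": [-0.004, 0, 0.038], "delta_rot": [0, 0, 0]}, {"travel": [-0.004, 0, 0.038], "delta_rot": [0, 0, 0]}, {"travel": [-0.004, 0, 0.038], "delta_rot": [0, 0, 0]}]'

```text
time: 4.13
eef_pos: [0.5622, 0.2709, 0.2482]
orientation: [[0.967, 0.253, -0.001], [0.253, -0.967, -0.001], [-0.001, 0.001, -1.0]]
force: [-1.0, -1.8, 2.9]
gripper_width: 0.0003
grasp_force: 1.3
```

send_rows --rows '[{"travel": [0, 0, 0.002], "delta_rot": [0, 0, 0]}, {"travel": [0, 0, 0.004], "delta_rot": [0, 0, 0]}, {"travel": [0, 0, 0.006], "delta_rot": [0, 0, 0]}, {"travel": [0, 0, 0.007], "delta_rot": [0, 0, 0]}, {"travel": [0, 0, 0.007], "delta_rot": [0, 0, 0]}]'

```text
time: 4.55
eef_pos: [0.5622, 0.2709, 0.2447]
orientation: [[0.967, 0.253, -0.0], [0.253, -0.967, -0.001], [-0.0, 0.001, -1.0]]
force: [-1.0, -2.4, 3.5]
gripper_width: 0.0001
grasp_force: 1.9
```

```bash
python3 - <<'E'
from h import *
for i in range(5):
    s=sense();print(s["time"],s["eef_pos"].round(5),s["force"].round(2),s["qd"].round(2).tolist());grab_frame("wrist")
E
```

```text
4.55 [0.5622  0.27087 0.24474] [-0.99 -2.45  3.47] [0.15, 0.04, 0.01, 0.05, -0.02, 0.12, 0.07]
4.6 [0.56219 0.27086 0.24478] [-1.28 -3.24  3.22] [-0.06, -0.05, -0.01, 0.01, -0.03, -0.17, -0.09]
4.65 [0.56219 0.27088 0.24474] [-1.96 -2.13  4.73] [-0.0, 0.02, -0.0, 0.15, 0.0, -0.06, -0.01]
4.7 [0.5622  0.27086 0.24476] [-1.07 -1.93  4.31] [-0.12, -0.02, -0.06, 0.04, -0.16, -0.04, 0.01]
4.75 [0.5622  0.27087 0.24471] [-2.49 -2.33  3.86] [-0.07, 0.05, -0.02, 0.08, 0.04, -0.07, 0.04]
```

send_rows --rows '[{"travel": [0, 0, 0.001], "delta_rot": [0, 0, 0]}, {"travel": [0, 0, 0.002], "delta_rot": [0, 0, 0]}]'

```text
time: 4.97
eef_pos: [0.5622, 0.2709, 0.2443]
orientation: [[0.968, 0.253, -0.0], [0.253, -0.968, -0.001], [-0.0, 0.001, -1.0]]
force: [-3.2, -5.1, 8.6]
gripper_width: 0.0004
grasp_force: 4.4
```

```bash
python3 - <<'E'
from h import *
F=[]
for i in range(5):
    s=sense();F.append(s["force"]);grab_frame("wrist")
print(s["time"],s["eef_pos"].round(5),np.mean(F,0).round(2),np.std(F,0).round(2))
E
```

```text
5.1667 [0.56222 0.27095 0.24449] [-2.91 -3.75  8.55] [0.41 0.69 0.34]
```

At the click: the force jumped to 8.5 N with no further motion. I'll ease off slightly and hold for more than a second.

send_rows --rows '[{"travel": [0, 0, -0.0006], "delta_rot": [0, 0, 0]}, {"travel": [0, 0, -0.0006], "delta_rot": [0, 0, 0]}]'

```text
time: 5.38
eef_pos: [0.5622, 0.2709, 0.2446]
orientation: [[0.967, 0.253, 0.0], [0.253, -0.967, -0.001], [-0.0, 0.001, -1.0]]
force: [-2.9, -2.3, 7.7]
gripper_width: 0.0006
grasp_force: 3.8
```

```bash
python3 - <<'E'
from h import *
F=[]
for i in range(5):
    s=sense();F.append(s["force"]);grab_frame("wrist")
print(s["time"],s["eef_pos"].round(5),np.mean(F,0).round(2),np.std(F,0).round(2))
E
```

```text
5.5833 [0.56219 0.27094 0.24461] [-2.85 -3.3   7.39] [0.35 0.75 0.32]
```

send_rows --rows '[{"travel": [0, 0, 0], "delta_rot": [0, 0, 0]}, {"travel": [0, 0, 0], "delta_rot": [0, 0, 0]}, {"travel": [0, 0, 0], "delta_rot": [0, 0, 0]}, {"travel": [0, 0, 0], "delta_rot": [0, 0, 0]}, {"travel": [0, 0, 0], "delta_rot": [0, 0, 0]}, {"travel": [0, 0, 0], "delta_rot": [0, 0, 0]}, {"travel": [0, 0, 0], "delta_rot": [0, 0, 0]}, {"travel": [0, 0, 0], "delta_rot": [0, 0, 0]}, {"travel": [0, 0, 0], "delta_rot": [0, 0, 0]}, {"travel": [0, 0, 0], "delta_rot": [0, 0, 0]}, {"travel": [0, 0, 0], "delta_rot": [0, 0, 0]}, {"travel": [0, 0, 0], "delta_rot": [0, 0, 0]}]'

```text
time: 6.63
eef_pos: [0.5622, 0.2709, 0.2446]
orientation: [[0.967, 0.253, -0.0], [0.253, -0.967, -0.001], [-0.0, 0.001, -1.0]]
force: [-1.7, -2.7, 7.5]
gripper_width: 0.0005
grasp_force: 3.8
```

send_rows --rows '[{"travel": [0, 0, 0], "delta_rot": [0, 0, 0]}, {"travel": [0, 0, 0], "delta_rot": [0, 0, 0]}, {"travel": [0, 0, 0], "delta_rot": [0, 0, 0]}, {"travel": [0, 0, 0], "delta_rot": [0, 0, 0]}]'

```text
time: 6.97
eef_pos: [0.5622, 0.271, 0.2446]
orientation: [[0.967, 0.253, -0.0], [0.253, -0.967, -0.001], [-0.0, 0.001, -1.0]]
force: [-2.6, -4.2, 7.0]
gripper_width: 0.0005
grasp_force: 3.8
```

send_rows --rows '[{"travel": [0, 0, 0.004], "delta_rot": [0, 0, 0]}, {"travel": [0, 0, 0.008], "delta_rot": [0, 0, 0]}, {"travel": [0, 0, 0.012], "delta_rot": [0, 0, 0]}, {"travel": [0, 0, 0.015], "delta_rot": [0, 0, 0]}, {"travel": [0, 0, 0.015], "delta_rot": [0, 0, 0]}, {"travel": [0, 0, 0.015], "delta_rot": [0, 0, 0]}]'

```text
time: 7.47
eef_pos: [0.5622, 0.271, 0.2377]
orientation: [[0.968, 0.253, 0.0], [0.253, -0.968, -0.001], [-0.0, 0.001, -1.0]]
force: [-3.8, -4.9, 11.3]
gripper_width: 0.0003
grasp_force: 5.8
```

send_rows --rows '[{"travel": [0, 0, 0.002], "delta_rot": [0, 0, 0]}, {"travel": [0, 0, 0.003], "delta_rot": [0, 0, 0]}, {"travel": [0, 0, 0.003], "delta_rot": [0, 0, 0]}]'

```text
time: 7.72
eef_pos: [0.5622, 0.2711, 0.2374]
orientation: [[0.968, 0.253, 0.0], [0.253, -0.968, -0.001], [0.0, 0.002, -1.0]]
force: [-5.4, -5.2, 18.2]
gripper_width: 0.0005
grasp_force: 9.1
```

Now 18 N with no further motion, so this is the hard stop. I'll let the key up by lifting straight clear.

send_rows --rows '[{"travel": [0, 0, -0.01], "delta_rot": [0, 0, 0]}, {"travel": [0, 0, -0.03], "delta_rot": [0, 0, 0]}, {"travel": [0, 0, -0.06], "delta_rot": [0, 0, 0]}, {"travel": [0, 0, -0.1], "delta_rot": [0, 0, 0]}, {"travel": [0, 0, -0.15], "delta_rot": [0, 0, 0]}, {"travel": [0, 0, -0.2], "delta_rot": [0, 0, 0]}, {"travel": [0, 0, -0.2], "delta_rot": [0, 0, 0]}, {"travel": [0, 0, -0.2], "delta_rot": [0, 0, 0]}, {"travel": [0, 0, -0.2], "delta_rot": [0, 0, 0]}, {"travel": [0, 0, -0.2], "delta_rot": [0, 0, 0]}]'

```text
time: 8.55
eef_pos: [0.5619, 0.2709, 0.3335]
orientation: [[0.967, 0.253, -0.002], [0.253, -0.967, -0.001], [-0.002, 0.0, -1.0]]
force: [0.3, -0.5, -0.0]
gripper_width: 0.0004
grasp_force: 0.0
```

```bash
python3 - <<'E'
from h import *
s=sense();print(s["time"],s["eef_pos"],s["force"])
cv2.imwrite("pics/f.png",grab_frame("side")["frame"])
E
```

```text
8.55 [0.56190335 0.27093494 0.33352317] [ 0.27437416 -0.49449271 -0.00998655]
```

View pics/f.png

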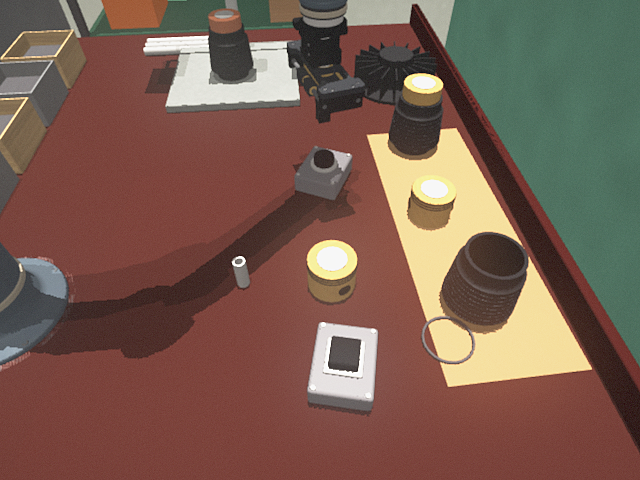

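The round key is back up at (323,159), its starting position. The arm is clear and everything else is where it was.

```bash
python3 -c "
from plant import sign_off
print(sign_off())"
```

```text
the job is handed in; nothing more can be done
None
```

I held the round key at its first click for about 2 s, pressed it to the hard stop and let it come fully back up, then handed the job in at about 8.6 s; the square lamp key was not touched.

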